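# Hold the laser engraver's lid open for a new strut

## Robot

A 6-joint arm with a two-finger parallel gripper is mounted at the origin on the work surface. World frame = base frame: x ahead of the robot, y to its left, z up, the work surface at z = 0. Lengths are in m, angles in rad, forces in N, time in s.
With the tool pointing down it reaches from about 0.325 to 0.9 m from the base axis. Payload 6.1 kg.
Tool frame: the origin (TCP) lies midway between the tips of the shut fingers; the grasp point (between the pads) lies 19 mm behind it; z points along the fingers, y is the line along which they close (so a half turn about z gives the same grasp; the last joint's range is limited). The gripper opens to 85 mm and grips with 20 to 120 N. Pads are 22 mm wide; open, the fingers measure 114 mm over their backs; the gripper's body (76 mm by 85 mm) begins 54 mm behind the grasp point. The pads swing forward as they close: fully open they stand 13 mm farther back than shut.
Start: joints at [1.007, 0.22, 1.526, -0, 1.395, -0.126], TCP at [0.265, 0.566, 0.231] pointing down, gripper open.
Joint ranges: [-2.98, 2.98], [-0.91, 2.08], [0.09, 2.57], [-1.24, 4.39], [0.2, 2.65], [-2.68, 2.68]. Speed limits (rad/s): [2.57, 2.57, 3.01, 3.14, 3.14, 3.14].

## Interface

Orientations are given as [roll, pitch, yaw] about the fixed x, y, z axes, in that order (R = Rz(yaw) Ry(pitch) Rx(roll)).
In Python, from workcell import r, kinematics, monitor, vision gives the robot as it stands. Calls block until the motion is done:
- r.move_pose(position, orientation): joint-space move of the TCP to a pose.
- r.servo_line(position, ori=None, v=0.15, threshold=None): straight line of the TCP; ori=None keeps the orientation; v is the mean speed in m/s. With threshold (N) it stops when the force on the tool has changed by that much, and returns True; else False.
- r.move_j(angles): joint-space move.
- r.gripper_open() and r.clamp(strength=None): open the fingers fully, or close them until they stop; strength is the grip in N (None keeps the last).
- r.sleep(seconds).
- kinematics.solve_ik(position, orientation): joint angles nearest the present ones, or None.
- monitor.read_state(): the state.
- vision.capture(name): name is "scene" or "top"; returns the picture (420x560x3 uint8, blue, green, red); there is no depth.
- vision.calibration(name): a dict with "camera_matrix" (3x3 intrinsics, pixels), "R" (3x3) and "t" (3): a world point X has camera coordinates R X + t. Camera axes: x right, y down, z forward; pixel columns grow to the right and rows downward; lengths in m; the calibration is good to about 2 mm. A picture is of the moment at which its call begins. calibration takes no time and is no camera call.
A pose or a line that the arm cannot do raises r.PlanningError and nothing moves.
- r.finish_job(): hands the job in; it is judged then, once.
Trained networks look in the newest picture that a camera, given by its name, has taken for a name from the list of things; names that differ only in an ending like _2 or _b are one class to them, and where a whole thing is asked for, a point or a joint stands for the part that bears it (a point fixed in the world has none). Each returns a list of dicts, best first, with "confidence" (0 to 1); they miss things now and then, are a little off and sometimes report something else, mostly with a low value. They report only what shows in the picture. A call takes as long as a camera call.
- vision.look_for(camera, query): "at" ([column, row] as shares, 0 to 1, of the picture: columns of its width, rows of its height, amid what is visible of it).
- vision.spot_point(camera, query): "at" ([column, row] as shares, 0 to 1, of the picture: columns of its width, rows of its height: a listed point, or the origin of a listed thing).
The state is a dict: "time_s": time; "qpos": joint angles; "dq": joint speeds; "joint_torque": joint torques, N m; "ee_pos": TCP position; "tool_rot": TCP orientation; "force": force on the tool from outside, world axes, zero at the start; "moment": the same for the moment, N m; "gripper_width": finger opening in m; "finger_force": force on a finger pad.
Only numpy, scipy, OpenCV 4.12 (cv2) and the standard library are available. Lean on these libraries where they do the work, as an engineer would, in place of code of your own. Each camera call takes 0.05 s, during which the arm holds its last target. There are 200 camera calls.

## Task

The gas strut that props up the laser engraver's lid has been taken off, so the lid falls shut on its own. With the lid still closed, press the red stop button on the machine's control deck fully down and let it come back up; then lift the lid by its black front handle to 45 degrees and hold it there, steady, so that the new strut, fully extended, can be clipped on: finish while still holding the lid in the gripper, with nothing else propping it. Never let the lid drop, do not press the green start button, and leave the new strut, the screwdriver, the stencil plate and the die beside the machine where they lie.

Things in the scene. Friction and masses are not known exactly. Their poses are not given: they have to be found in the camera images.
- laser: Fixed desktop laser engraver, blue case 350 (x) x 440 (y) x 131 mm high. Origin on the bench below its middle; case x -160..190, y -220..220 mm. -x points out of its front, to the robot; z up; yaw up to 0.3 rad. Lid at front left (x -165..78, y -100..215). Solid control deck on the right (y -220..-105, top at 130 mm): from the front red stop, green start, display, key.
- handle (a point): Middle of the lid's handle: black smooth round bar, 14 mm thick, 150 long, parallel to the laser's y, on arms 45 mm ahead of the lid's front edge (38 mm gap; 136 mm between arms), free of the case front. Moves with the lid on a 288 mm radius about the hinge: 122 mm above the bench closed, 326 at 45 degrees, and back. It can pivot in the fingers, so the gripper may stay pointing down.
- hinge (a point): Middle of the lid's hinge line, which lies level, parallel to the machine's y axis, 122 mm above the bench, along the lid's rear edge (78 mm behind and 57.5 mm to the left of the laser's origin). It does not move.
- lid (a joint): Lid angle, rad: 0 closed and level, 0.785 = 45 degrees, 1.4 its stop. Aluminium frame 18 mm thick, 315 wide, 243 from hinge to front edge, with a clear orange pane; 0.56 to 0.98 kg, hardly any friction, no spring: let go at any angle it falls shut. 2 to 5 N upward at the handle carries it.
- stop_top (a point): Centre of the top face of the red stop button, 28 mm in diameter, at the front of the control deck; 152 mm above the bench when released. It presses straight down, in a 44 mm aluminium collar whose top is 10 mm below the released button face.
- stop (a joint): Travel of the stop button in m: 0 released, 0.006 fully down; spring return, about 5 N when fully down.
- start_top (a point): Centre of the top face of the green start button, of the same size and height as the stop button, 65 mm behind it on the control deck.
- start (a joint): Travel of the green start button in m: 0 released, 0.006 fully down; to be left alone.
- strut: The new gas strut, lying on the bench along the left of the machine: black tube and steel rod with grey end sockets, 261 mm long, 19 mm thick, loose. Origin: on the bench under its middle; x along it. Leave alone.
- screwdriver: Screwdriver about 200 mm long, lying on the bench to the right of the machine, along its side, loose. Leave alone.
- die_a: Wooden die, 34 mm, loose on the bench by the machine's front left corner. Origin at the centre of its underside. Leave alone.
- stencil: Steel stencil plate 90 x 90 x 4 mm with a window in it, loose on the bench in front of the control deck. Origin at the centre of its underside. Leave alone.

How it is judged:
By the outcome, as a careful person would: the job done as asked, in the order asked, and still so for the second after the job is handed in, while the arm keeps its last pose, push and grip.
It also fails if it takes over 45 s, if anything falls off the work surface, if the arm or the gripper's body presses on something with over 40 N, if the wrist force passes 120 N, or if a joint passes its speed limit or range.

## Working session

There is one attempt and no reset: what is moved stays moved. The work goes in short steps, each a Python script; the robot and the scene stay as the last script left them, time stands still between calls to the robot, and variables do not carry over. Pictures are saved under pics/ and viewed, at most 10 in all, crops included, and the job is handed in when it is done.

```bash
mkdir -p pics; ls
python3 - <<'E'
from workcell import r,kinematics,monitor,vision
import cv2,numpy as np
for c in("scene","top"):
    im=vision.capture(c); cv2.imwrite(f"pics/{c}0.png",im)
    k=vision.calibration(c); print(c,np.round(k["camera_matrix"],1).tolist(),np.round(k["R"],3).tolist(),np.round(k["t"],3).tolist())
    for q in("handle","hinge","stop_top","start_top","laser"):
        print(q,[(np.round(np.array(d["at"])*[560,420],1).tolist(),round(d["confidence"],2)) for d in vision.spot_point(c,q)][:3])
s=monitor.read_state();print(s["time_s"],s["ee_pos"],s["tool_rot"],s["gripper_width"])
E
```

```text
pics
scene [[474.2, 0.0, 277.5], [0.0, 474.2, 210.2], [0.0, 0.0, 1.0]] [[0.617, 0.787, 0.002], [0.689, -0.539, -0.484], [-0.38, 0.3, -0.875]] [-0.406, -0.355, 1.422]
handle [([277.0, 156.8], 0.75)]
hinge []
stop_top [([207.2, 219.7], 0.5), ([189.3, 320.1], 0.5), ([275.7, 159.1], 0.25)]
start_top [([220.1, 248.4], 0.5)]
laser [([299.7, 257.2], 0.81)]
top [[439.5, 0.0, 277.0], [0.0, 439.5, 208.2], [0.0, 0.0, 1.0]] [[-0.029, -1.0, 0.004], [-0.995, 0.028, -0.097], [0.097, -0.007, -0.995]] [0.064, 0.621, 0.978]
handle [([252.0, 259.3], 0.83)]
hinge [([270.9, 120.5], 0.86)]
stop_top [([361.6, 231.6], 0.42)]
start_top [([365.7, 198.2], 0.6)]
laser [([362.4, 229.2], 0.73), ([288.8, 173.6], 0.66)]
0.6 [0.2649711  0.56605347 0.23131834] [3.14155473e+00 1.42391970e-05 2.70380142e+00] 0.08558234978266321
```

View pics/scene0.png

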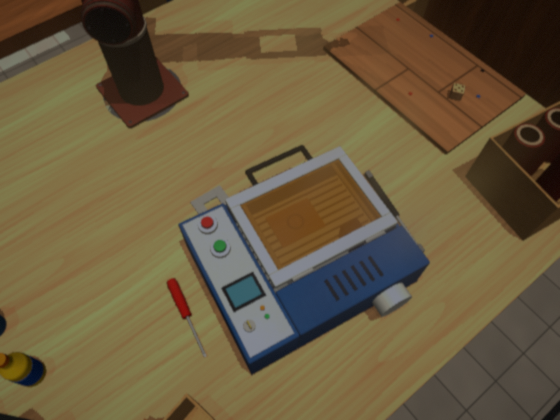

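View pics/top0.png

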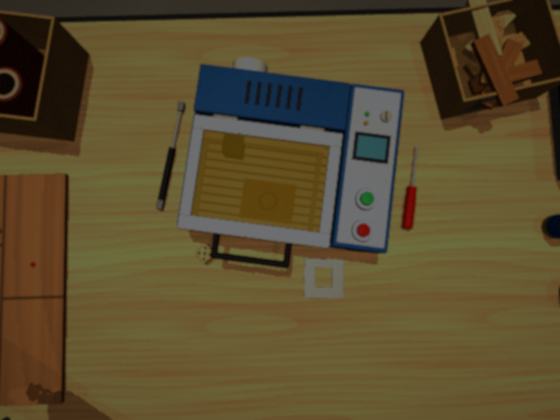

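Scene view: red button (207,222), green (220,246), handle bar from about (249,170) to (307,150). Top view: red (363,231), green (367,199), handle bar from about (213,256) to (289,264). The die is close to the handle's left end and the stencil lies just right of it.

```bash
cat > h.py <<'E'
import cv2,numpy as np
from workcell import r,kinematics,monitor,vision
def P(c):
    k=vision.calibration(c); return np.array(k["camera_matrix"])@np.c_[np.array(k["R"]),np.array(k["t"])]
def tri(a,b):
    X=cv2.triangulatePoints(P("scene"),P("top"),np.array(a,float).reshape(2,1),np.array(b,float).reshape(2,1)); return (X[:3]/X[3]).ravel()
def onplane(c,uv,z):
    M=P(c); A=np.c_[M[:,0],M[:,1],M[:,2]*z+M[:,3]]; v=np.linalg.solve(A,[*uv,1]); return v[:2]/v[2]
def blob(im,col,near):
    h=cv2.cvtColor(im,cv2.COLOR_BGR2HSV).astype(int); H=h[...,0]
    m=(h[...,1]>140)&(h[...,2]>60)&(((H<6)|(H>174)) if col=="red" else ((H>50)&(H<85)))
    y,x=np.mgrid[:420,:560]; m&=np.hypot(x-near[0],y-near[1])<14
    return np.array([x[m].mean(),y[m].mean()]),m.sum()
E
python3 - <<'E'
from h import *
s=cv2.imread("pics/scene0.png");t=cv2.imread("pics/top0.png")
for c,a,b in(("red",(207,222),(363,231)),("green",(220,246),(367,199))):
    A,n=blob(s,c,a);B,m=blob(t,c,b);print(c,A,n,B,m,tri(A,B),onplane("scene",A,.15),onplane("top",B,.15))
print("handle",tri((277,157),(252,259.5)),onplane("top",(252,259.5),.122),onplane("scene",(277,157),.122),onplane("scene",(278,160),.122))
print("hinge",onplane("top",(270.9,120.5),.122))
w=np.hstack([cv2.resize(s[130:210,230:330],None,fx=4,fy=4,interpolation=2),cv2.resize(t[225:305,200:300],None,fx=4,fy=4,interpolation=2)])
cv2.imwrite("pics/crop0.png",np.clip(w*1.6,0,255).astype(np.uint8))
E
```

```text
red [206.8045977 221.8045977] 87 [363.15652174 229.84347826] 115 [ 0.56252912 -0.12325823  0.15156132] [ 0.56229989 -0.12227312] [ 0.56201048 -0.12441233]
green [219.34567901 245.45679012] 81 [366.62857143 198.04761905] 105 [ 0.62634548 -0.13373546  0.15123678] [ 0.62613494 -0.13308959] [ 0.62612969 -0.13451035]
handle [0.51253708 0.10572214 0.14043417] [0.50869493 0.10177718] [0.50518361 0.11807239] [0.51368498 0.11450477]
hinge [0.80074247 0.05490633]
```

View pics/crop0.png

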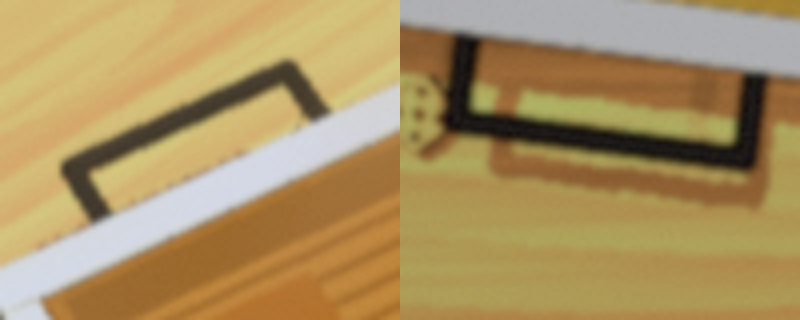

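Crop: bar ends are at (248.2,171.7) and (302.5,147.2) in the scene view, and at (214.2,255) and (286.8,264) in the top view.

Run:
```python
from h import *
S=[(248.2,171.7),(302.5,147.2)];T=[(286.8,264),(214.2,255)]
X=[tri(a,b) for a,b in zip(S,T)];print(X,np.linalg.norm(X[0]-X[1]),(X[0]+X[1])/2, np.arctan2(*( -(X[1]-X[0])[:2]*[1,-1])))
print([onplane("top",b,.122) for b in T],[onplane("scene",b,.122) for b in S])
# whether grasp poses solvable
yaw=-.165; 
mid=(X[0]+X[1])/2
for yw in (yaw+np.pi/2,yaw-np.pi/2,yaw,yaw+np.pi):
  print(yw,kinematics.solve_ik([.5625,-.123,.2],[np.pi,0,yw]))
  for a in(0,.4,.785,.85):
    p=mid[:2]+288e-3*(1-np.cos(a))*np.array([np.cos(yaw),np.sin(yaw)])
    print(a,p,kinematics.solve_ik([*p,.122+.288*np.sin(a)-.019],[np.pi,0,yw]))
```

```text
[array([0.49917712, 0.03279178, 0.12918254]), array([0.5219362 , 0.18129178, 0.12666908])] 0.15025492287533265 [0.51055666 0.10704178 0.12792581] -0.15207649017951969
[array([0.49745079, 0.0304402 ]), array([0.52013031, 0.17938105])] [array([0.49645729, 0.03716092]), array([0.52077837, 0.18596845])]
1.4057963267948965 [-0.35221359  0.12764548  1.69156203  0.          1.32238515 -0.18721359]
0 [0.51055666 0.10704178] [ 5.54139362e-02  1.07397382e-01  1.90918328e+00 -4.44089210e-16
  1.12501200e+00  2.20413936e-01]
0.4 [0.53298232 0.1033076 ] [ 4.61671270e-02  3.64781755e-02  1.75950799e+00 -4.44089210e-16
  1.34560649e+00  2.11167127e-01]
0.785 [0.59368428 0.09319988] [ 2.45471640e-02  1.24952806e-01  1.49458945e+00 -4.44089210e-16
  1.52205040e+00  1.89547164e-01]
0.85 [0.60715153 0.0909574 ] [ 2.03235285e-02  1.52402653e-01  1.44080493e+00 -4.44089210e-16
  1.54838507e+00  1.85323529e-01]
-1.7357963267948966 None
0 [0.51055666 0.10704178] None
0.4 [0.53298232 0.1033076 ] None
0.785 [0.59368428 0.09319988] None
0.85 [0.60715153 0.0909574 ] None
-0.165 [-3.52213593e-01  1.27645475e-01
[... 376 characters left out ...]
6e-01  1.49458945e+00 -4.44089210e-16
  1.52205040e+00  1.76034349e+00]
0.85 [0.60715153 0.0909574 ] [ 2.03235285e-02  1.52402653e-01  1.44080493e+00 -4.44089210e-16
  1.54838507e+00  1.75611986e+00]
2.976592653589793 [-0.35221359  0.12764548  1.69156203  0.          1.32238515 -1.75800992]
0 [0.51055666 0.10704178] [ 0.05541394  0.10739738  1.90918328  0.          1.125012   -1.35038239]
0.4 [0.53298232 0.1033076 ] [ 0.04616713  0.03647818  1.75950799  0.          1.34560649 -1.3596292 ]
0.785 [0.59368428 0.09319988] [ 0.02454716  0.12495281  1.49458945  0.          1.5220504  -1.38124916]
0.85 [0.60715153 0.0909574 ] [ 0.02032353  0.15240265  1.44080493  0.          1.54838507 -1.3854728 ]
```

```bash
cat >> h.py <<'E'
from scipy.spatial.transform import Rotation as Ro
YAW=-.157; U=np.array([np.cos(YAW),np.sin(YAW),0]); H=np.array([.5095,.107,.122])
def ori(th): # tool dips th below horizontal, pointing to laser +x; fingers close in the vertical plane
    z=U*np.cos(th)-[0,0,np.sin(th)]; y=U*np.sin(th)+[0,0,np.cos(th)]
    return Ro.from_matrix(np.c_[np.cross(y,z),y,z]).as_euler("xyz"),z
def arc(a): return .288*((1-np.cos(a))*U+[0,0,np.sin(a)])
E
python3 - <<'E'
from h import *
np.set_printoptions(precision=2,suppress=True)
for d in(30,40,45,55,65):
  o,z=ori(np.radians(d));print(d,o)
  for n,p in(("pre",H-z*.1),("g",H),("mid",H+arc(.4)),("end",H+arc(.785))): print(n,kinematics.solve_ik(p+z*.018,o))
E
```

```text
30 [2.09 0.   1.41]
pre None
g [ 0.28 -0.15  2.55  4.13  0.45  2.43]
mid None
end [ 0.17 -0.43  2.28 -0.84  0.39  0.97]
40 [2.27 0.   1.41]
pre None
g None
mid [ 0.21 -0.44  2.38 -0.67  0.45  0.86]
end [ 0.15 -0.39  2.17 -0.45  0.56  0.58]
45 [2.36 0.   1.41]
pre [ 0.31 -0.64  2.54 -0.6   0.6   0.85]
g [ 0.21 -0.24  2.45 -0.95  0.32  1.19]
mid [ 0.19 -0.42  2.33 -0.49  0.53  0.67]
end [ 0.13 -0.36  2.11 -0.34  0.66  0.48]
55 [2.53 0.   1.41]
pre [ 0.23 -0.54  2.39 -0.32  0.74  0.56]
g [ 0.17 -0.22  2.34 -0.42  0.47  0.64]
mid [ 0.15 -0.35  2.21 -0.27  0.71  0.45]
end [ 0.1  -0.28  1.98 -0.2   0.86  0.35]
65 [2.71 0.   1.41]
pre [ 0.16 -0.41  2.24 -0.17  0.9   0.4 ]
g [ 0.13 -0.16  2.23 -0.2   0.66  0.42]
mid [ 0.11 -0.26  2.08 -0.14  0.9   0.34]
end [ 0.08 -0.18  1.84 -0.11  1.05  0.27]
```

Run:
```python
from h import *
o=[np.pi,0,YAW+np.pi/2]; B=np.array([.5623,-.1233])
r.clamp(30)
r.servo_line([.265,.566,.30],v=.2)
r.move_pose([*B,.23],o); r.servo_line([*B,.165],v=.1)
print(monitor.read_state()["ee_pos"],monitor.read_state()["force"])
hit=r.servo_line([*B,.1445],v=.02,threshold=14)
s=monitor.read_state();print(hit,s["ee_pos"],s["force"],s["gripper_width"])
r.sleep(.2);print(monitor.read_state()["ee_pos"],monitor.read_state()["force"]);cv2.imwrite("pics/press.png",vision.capture("scene"))
```

```text
[ 0.56273599 -0.12344762  0.16558524] [-0.11305822 -0.35769675 -0.03205895]
False [ 0.56234757 -0.12329574  0.14595025] [-5.41470944  1.76699337 10.53696686] -0.00010170019530110181
[ 0.56234509 -0.1232933   0.14596609] [-5.47614923  1.02619628 10.71652135]
```

Run:
```python
from h import *
B=[.5623,-.1233]
r.servo_line([*B,.1438],v=.02,threshold=14); print(monitor.read_state()["force"],monitor.read_state()["ee_pos"])
r.servo_line([*B,.165],v=.05); r.servo_line([*B,.32],v=.2)
r.gripper_open()
o,z=ori(np.radians(55)); r.move_pose(H-z*.12+z*.018+[0,0,.06],o); r.servo_line(H-z*.1+z*.018,v=.15)
s=monitor.read_state();print(s["time_s"],s["ee_pos"],s["force"])
im=vision.capture("scene");t=vision.capture("top");a=im[80:290,150:430]
cv2.imwrite("pics/pre.png",np.hstack([cv2.resize(a,(400,300)),cv2.resize(t[120:330,160:440],(400,300))]))
```

```text
[-6.9222018   2.51411758 14.40369188] [ 0.56241446 -0.12332428  0.14590473]
11.0167 [0.46392766 0.11387196 0.19002496] [ 0.69099552  0.47175592 -0.76833166]
```

View pics/pre.png

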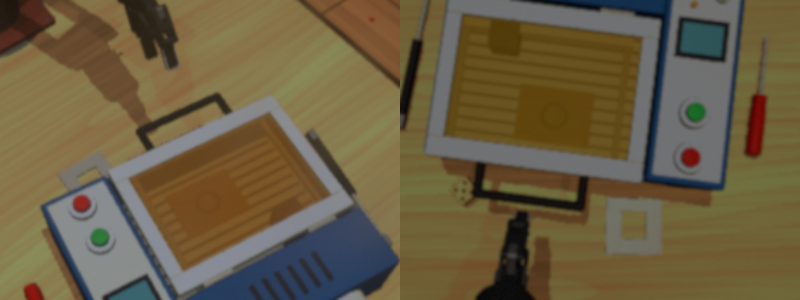

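The gripper is in line with the bar: in the top crop the fingers are at (520,220) and the bar middle is at (532,200). The lid is closed and the button is released. I'll approach and grip.

Run:
```python
from h import *
o,z=ori(np.radians(55))
print(r.servo_line(H+z*.018,v=.08,threshold=6))
s=monitor.read_state();print(s["time_s"],s["ee_pos"],H+z*.018,s["force"])
r.clamp(30); r.sleep(.2)
s=monitor.read_state();print(s["gripper_width"],s["finger_force"],s["ee_pos"],s["force"],s["moment"])
t=vision.capture("top");a=vision.capture("scene")[80:290,150:430]
cv2.imwrite("pics/grip.png",np.hstack([cv2.resize(a,(400,300)),cv2.resize(t[120:330,160:440],(400,300))]))
```

```text
False
12.5167 [0.51984584 0.10550961 0.10769692] [0.51969739 0.10538572 0.10725526] [ 0.13088312  0.26718251 -0.07905827]
0.013169466958863904 29.12421405315399 [0.5186931  0.10550706 0.10661873] [-8.60050562  1.26919134  4.70691955] [ 0.22216214  0.9416955  -0.01882252]
```

View pics/grip.png

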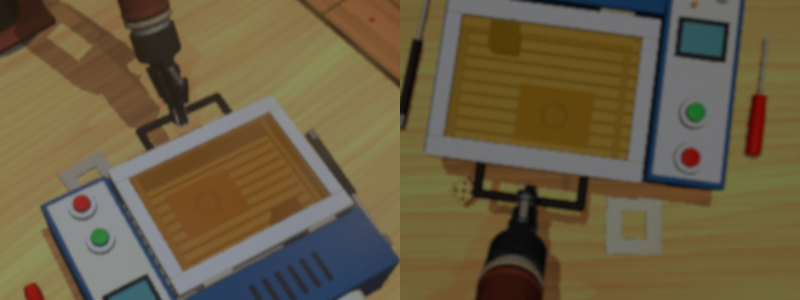

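The fingers hold the bar: the width reads 13 mm, and the image shows the bar between the tips. Next is the lift along the arc.

Run:
```python
from h import *
r.clamp(50)
p0=monitor.read_state()["ee_pos"]-[.0005,0,0]
for a in np.linspace(0,np.pi/4,11)[1:]:
    r.servo_line(p0+arc(a),v=.06)
    s=monitor.read_state();d=s["ee_pos"]-p0
    print(round(a,3),round(np.arcsin(d[2]/.288),3),s["force"].round(1),round(s["gripper_width"],4),(d-arc(a)).round(4))
    if np.linalg.norm(s["force"])>30: print("stop");break
r.sleep(.3)
t=vision.capture("top");a=vision.capture("scene")[50:290,120:440]
cv2.imwrite("pics/up.png",np.hstack([cv2.resize(a,(400,300)),cv2.resize(t[90:330,140:460],(400,300))]));print(monitor.read_state()["time_s"])
```

```text
0.079 0.079 [ 5.2  1.2 -4.5] 0.0124 [0.0002 0.0001 0.    ]
0.157 0.154 [ 1.6  3.4 -4.3] 0.0124 [-0.0004  0.0001 -0.0008]
0.236 0.232 [-1.8  4.6 -4.9] 0.0123 [-0.0008  0.0001 -0.0009]
0.314 0.308 [-7.6  6.8 -1.5] 0.0124 [-0.0016  0.0002 -0.0016]
0.393 0.385 [-16.4   6.6   2.3] 0.0121 [-0.0025  0.0004 -0.0021]
0.471 0.465 [-17.5   4.4   4.2] 0.0125 [-0.0023  0.0002 -0.0016]
0.55 0.546 [-15.3   4.    4.5] 0.012 [-0.0017  0.0002 -0.0009]
0.628 0.63 [-14.8   3.    5.8] 0.0125 [-0.0008 -0.0001  0.0005]
0.707 0.708 [-11.1   2.6   3.8] 0.0127 [-0.0006 -0.0002  0.0002]
0.785 0.789 [-6.8  1.2  4.3] 0.0122 [ 0.     -0.0003  0.0008]
19.325
```

View pics/up.png

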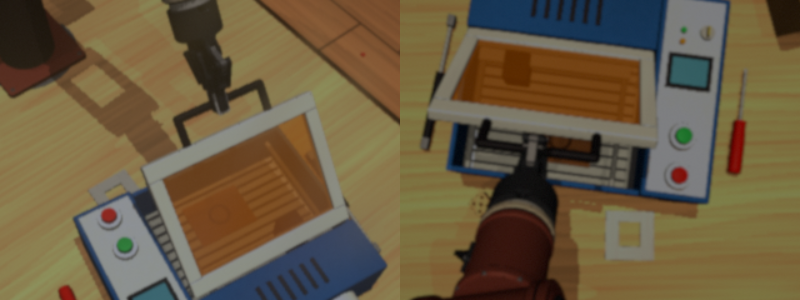

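The lid is up and still gripped, with nothing else under it. I'll check the bar's measured height, and check for slip or drift.

Run:
```python
from h import *
s0=monitor.read_state();o,z=ori(np.radians(55))
s=vision.capture("scene");t=vision.capture("top")
A=np.array(vision.spot_point("scene","handle")[0]["at"])*[560,420];T=np.array(vision.spot_point("top","handle")[0]["at"])*[560,420]
print("spot",A,T,tri(A,T)); g=s0["ee_pos"]-z*.018; print("grasp pt",g,"expected",H+arc(np.pi/4),s0["tool_rot"],o)
s1=monitor.read_state();print(s1["time_s"],s1["ee_pos"]-s0["ee_pos"],s1["force"],s1["finger_force"])
w=np.hstack([cv2.resize(s[100:180,250:350],None,fx=4,fy=4,interpolation=2),cv2.resize(t[170:250,200:300],None,fx=4,fy=4,interpolation=2)])
cv2.imwrite("pics/crop1.png",np.clip(w*1.6,0,255).astype(np.uint8))
```

```text
spot [295.12  132.216] [248.024 209.496] [0.5926824  0.09540248 0.32353292]
grasp pt [0.59112577 0.09368419 0.32568814] expected [0.59281577 0.09381088 0.32564675] [2.53011262e+00 4.80375443e-04 1.41346923e+00] [2.53072742e+00 2.22044605e-16 1.41379633e+00]
19.525 [-5.33946721e-06 -1.97820661e-06  1.85728087e-05] [-7.60390766  1.76020735  2.55717979] 52.205334305763245
```

View pics/crop1.png

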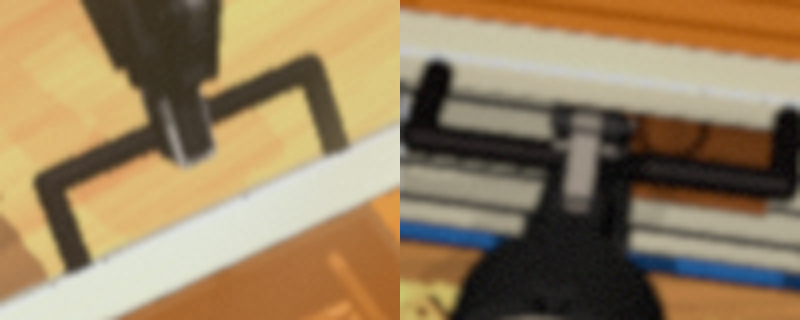

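The fingers still sit well across the bar. Its measured height is 324–326 mm, against the 326 mm that means 45°. The 3.5 N load along the direction the lid opens is the lid's weight, and nothing is drifting. I'm handing in.

```bash
python3 -c "
from h import *
print(r.finish_job())"
```

```text
the job is handed in; nothing more can be done
None
```

I pressed the red stop button fully down with the lid closed and let it come back up, then lifted the lid by its handle to about 45°; the gripper alone was holding it steady when I handed in, and the green button and loose items were left alone.

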